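# Fit the stirring star on the melter's splined drive

### The arm

A 6-joint arm with a two-finger parallel gripper is mounted at the origin on the work surface. World frame = base frame: x ahead of the robot, y to its left, z up, the work surface at z = 0. Lengths are in mm, angles in rad, forces in N, time in s.
With the tool pointing down it reaches from about 275 to 1000 mm from the base axis. Payload 8.4 kg.
Tool frame: the origin (TCP) lies midway between the tips of the shut fingers; the grasp point (between the pads) lies 19 mm behind it; z points along the fingers, y is the line along which they close (so a half turn about z gives the same grasp; the last joint's range is limited). The gripper opens to 85 mm and grips with 20 to 120 N. Pads are 22 mm wide; open, the fingers measure 114 mm over their backs; the gripper's body (76 mm by 85 mm) begins 54 mm behind the grasp point. The pads swing forward as they close: fully open they stand 13 mm farther back than shut.
Start: joints at [-1.248, 0.353, 1.633, -0, 1.155, -0.002], TCP at [199.448, -592.325, 231.281] pointing down, gripper open.
Joint ranges: [-2.63, 2.63], [-0.92, 2.1], [0.06, 2.66], [-1.3, 4.44], [0, 2.69], [-3.02, 3.02]. Speed limits (rad/s): [2.22, 2.22, 2.79, 3.14, 3.14, 3.14].

### API

Orientations are given as [roll, pitch, yaw] about the fixed x, y, z axes, in that order (R = Rz(yaw) Ry(pitch) Rx(roll)).
In Python, from rig import r, imaging gives the robot as it stands. The module is installed in compiled form; this text tells all that it offers.
- The arm moves only by the tool arm_command, never from a script. Its argument "deltas" is a list of rows, each an object of numbers: "hand": the finger opening in mm, from 0 to 85.4; "tx", "ty", "tz": the shift along the tool's x, y, z in mm; "wx", "wy", "wz": the turn, a rotation vector about the tool's x, y, z in rad. A call has 1 to 8 rows; each row shifts and turns the commanded pose from where the row before left it, along the tool's axes as they then stand; what a row does not reach is not made up. A row lasts 1/8 s, in which the tool goes at most 62.5 mm and 10.7 degrees, less where a joint would pass 70% of its speed; a pose out of reach is approached as far as the arm can. A call with a gripper value outside its range is refused whole. The fingers move at their own pace and stop on an object; "squeeze" is the grip in N (left out, the last holds). Time passes only in rows, so rows that do not move let the fingers close. It gives the time, the measured TCP pose, the force, the opening and the grip force at its end, in the units of the state.
- r.sense(): the state, without advancing time (a new reading comes with each control period).
- imaging.grab_frame(name): name is "side" or "top" or "wrist"; returns a dict with "image" (384x512x3 uint8, red, green, blue), "mtx" (3x3 intrinsics, pixels), "world_to_cam" (4x4, takes a point from world to camera coordinates). Camera axes: x right, y up, looking along -z (the intrinsics and any distortion apply to the point x, -y, -z); pixel columns grow to the right and rows downward; lengths in mm; the calibration is good to about 2 mm. A picture is of the moment at which its call begins. There is no depth.
- r.sign_off(): hands the job in; it is judged then, once.
The state is a dict: "clock": time; "qpos": joint angles; "qvel": joint speeds; "joint_efforts": joint torques, N m; "eef_pos": TCP position; "tcp_rot": TCP orientation; "contact_force": force on the tool from outside, world axes, zero at the start; "wrist_torque": the same for the moment, N m; "opening": opening from 0.0 (shut) to 1.0 (fully open); "grasp_force": force on a finger pad.
Only numpy, scipy, OpenCV 4.12 (cv2) and the standard library are available. Lean on these libraries where they do the work, as an engineer would, in place of code of your own. Each camera call takes 0.05 s, during which the arm holds its last target. There are 200 camera calls.

### The job

Put the chocolate melter back together: pick the white stirring star whose bore has splines inside and push it down over the upright splined shaft of the drive base, rocking it a little if the teeth do not meet at once, until it sits fully home on the shoulder, upright and let go. Leave the other star, the one with the plain narrow bore, where it stands.

Things in the scene. Friction and masses are not known exactly. Their poses are not given: they have to be found in the camera images.
- star_centre (a point): Star to use: white plastic, 0.25 kg. Hexagonal collar 48 mm over flats, 80 tall, open end to end; this point is on its axis, half-way up, z up. Flats face 0, 60, 120.. deg from its x; grip across two. Inside each flat's middle a full-height tooth 5 mm wide; 27 mm circle inside the tips; slots at the corners. 3 arms at the foot at 30, 150, 270 deg, reach 61 mm, 14 wide, 12 high.
- shoulder (a point): Seat: centre of the round shoulder (60 mm diameter) at the shaft's foot, 60 mm above the bench, z up. The base is a fixed grey metal box, 180 mm along x, 200 along y, 55 high. The star meshes when its x axis and this one differ by a multiple of 60 deg, with about 2 mm play sideways and 8 deg in turn either way. Home, its underside rests on the shoulder: its centre 40 mm above this point.
- shaft_tip (a point): Top of the upright steel shaft, on its axis, 72 mm above the shoulder; the shaft does not turn. Round core 23 mm in diameter; the top 22 mm is a cone narrowing to a blunt nose 8 mm in diameter. Below the cone (from 22 mm under this point to the shoulder) six teeth 5 mm wide, 37 mm over their tips, at 30, 90, 150.. deg from the x axis. Tooth ends of shaft and star are roof-shaped.
- spare_centre (a point): The other star, not to be used: same collar and arms outside, but its bore is a plain hexagonal hole only 18 mm across, without teeth, so its top looks thick-walled. This point is on its axis, half-way up (40 mm above its underside). The two stars may stand in either place, both upright on the bench.
Not all that is in view belongs to the job. What is shaped like the part that bears star_centre but blue is not meant.

How it is judged:
By the outcome, as a careful person would: the job done as asked, in the order asked, and still so for the second after the job is handed in, with the robot touching nothing.
It also fails if it takes over 42 s, if anything falls off the work surface, if the arm or the gripper's body presses on something with over 40 N, if the wrist force passes 120 N, or if a joint passes its speed limit or range.

## Working session

There is one attempt and no reset: what is moved stays moved. The work goes in short steps, Python scripts to look and compute and a tool call to move; the robot and the scene stay as the last step left them, time stands still between calls to the robot, and variables do not carry over. Pictures are saved under pics/ and viewed, at most 10 in all, crops included, and the job is handed in when it is done.

Besides the shell and the picture viewer there is one more tool, called after "Request:" as name(argument=value, ...), one argument or row to a line, values as JSON. arm_command: Moves the arm, as the interface text tells. Its arguments: {"type":"object","properties":{"deltas":{"type":"array"},"squeeze":{"type":"number"}},"required":["deltas"]}

```bash
mkdir -p pics; cat > h.py <<'E'
import numpy as np, cv2
from rig import r, imaging
def grab(n,fn=None):
    f=imaging.grab_frame(n)
    if fn: cv2.imwrite('pics/'+fn,f['image'][:,:,::-1])
    return f
def ray(f,u,v):
    M=np.array(f['world_to_cam']);K=np.array(f['mtx'])
    d=np.linalg.inv(K)@[u,v,1]; d=np.array([d[0],-d[1],-d[2]])
    R=M[:3,:3]; return -R.T@M[:3,3], R.T@d
def onz(f,u,v,z):
    o,d=ray(f,u,v); return o+d*(z-o[2])/d[2]
def proj(f,p):
    M=np.array(f['world_to_cam']);K=np.array(f['mtx'])
    c=M[:3,:3]@np.array(p,float)+M[:3,3]; q=K@[c[0],-c[1],-c[2]]; return q[:2]/q[2]
E
python3 - <<'E'
from h import *
import pickle
a=grab('top','top.png');b=grab('side','side.png');pickle.dump((a,b),open('f.pkl','wb'))
for f in (a,b): print({k:v for k,v in f.items() if k not in('image','mtx','world_to_cam')}, ray(f,256,192))
print(r.sense())
E
```

```text
{} (array([404.71698678,  60.81869288, 961.06239731]), array([ 0.05682335, -0.02366404, -0.99810769]))
{} (array([ 29.24354481, 966.5294586 , 778.61593675]), array([ 0.37477997, -0.7342973 , -0.56605624]))
{'clock': 0.1, 'qpos': array([-1.24841501e+00,  3.53575852e-01,  1.63404294e+00,  3.68170180e-06,
        1.15521955e+00, -2.37726383e-03]), 'qvel': array([ 0.00033803, -0.00244018, -0.00280291, -0.00015726,  0.00033949,
        0.00046617]), 'joint_efforts': array([-4.20753886e-04, -6.06360984e+01, -3.42820609e+01,  2.00637970e-05,
        4.05062281e-03, -5.82359121e-06]), 'eef_pos': array([ 199.30525043, -591.92288195,  230.64585749]), 'tcp_rot': array([-3.14034698e+00, -6.32778851e-06,  3.24757088e-01]), 'contact_force': array([ 0.66081356, -0.67046831,  0.28787898]), 'wrist_torque': array([-0.02140595, -0.00582309, -0.03709148]), 'grasp_force': 0.0, 'opening': 1.0036019150125255}
```

View pics/top.png

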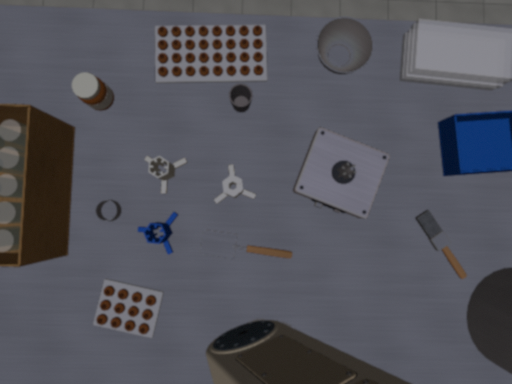

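View pics/side.png

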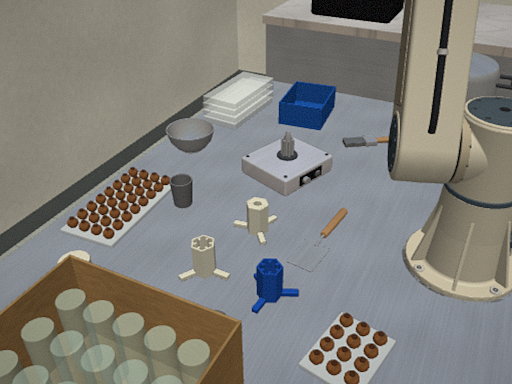

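Candidates: white star at top (159,167), which looks toothed; white star at top (232,185), thick-walled, so probably the spare; blue star at (157,232), which is excluded. I choose (159,167) and check it in a close crop.

```bash
python3 - <<'E'
from h import *
import pickle
a,b=pickle.load(open('f.pkl','rb'))
im=a['image'][:,:,::-1]
c=cv2.resize(im[140:210,130:260],None,fx=6,fy=6,interpolation=cv2.INTER_CUBIC)[:, :780]
d=cv2.resize(im[120:225,285:395],None,fx=5,fy=5,interpolation=cv2.INTER_CUBIC)
cv2.imwrite('pics/c1.png',c);cv2.imwrite('pics/c2.png',d)
print(onz(a,159,167,80),onz(a,232,185,80),onz(a,344,172,90),onz(a,157,232,80))
E
```

```text
[509.5911891  278.51746939  80.        ] [470.44052632  99.14079137  80.        ] [ 509.13251108 -173.75424161   90.        ] [351.54384357 276.75123699  80.        ]
```

View pics/c1.png

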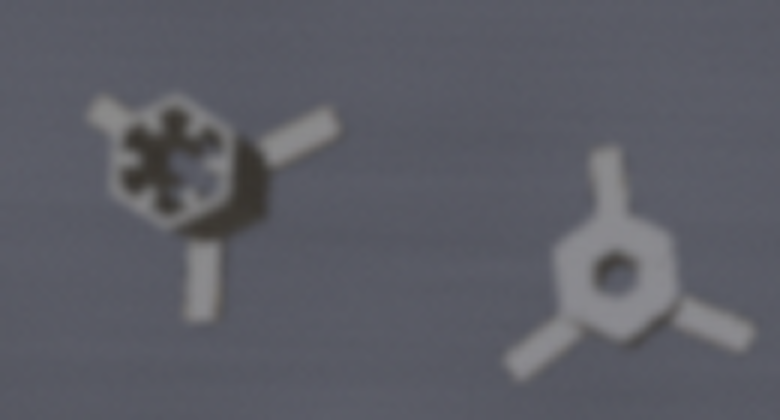

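View pics/c2.png

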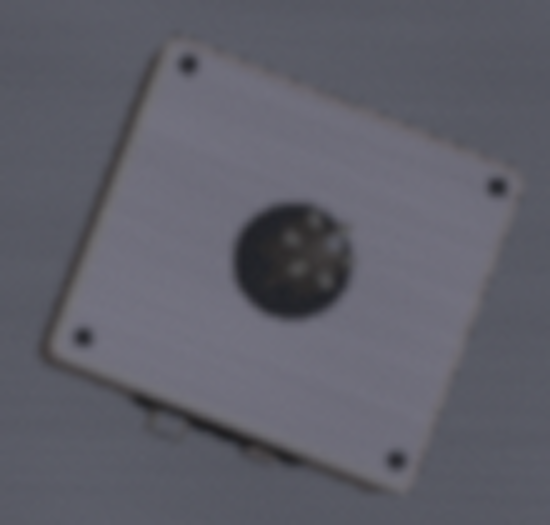

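```bash
python3 - <<'E'
from h import *
import pickle
a,b=pickle.load(open('f.pkl','rb'))
C=lambda p,s,o:(o[0]+(p[0]+.5)/s-.5,o[1]+(p[1]+.5)/s-.5)
c1=lambda *p:C(p,6,(130,140)); c2=lambda *p:C(p,5,(285,120))
# base
q=np.array([onz(a,*c2(*p),55)[:2] for p in [(188,64),(497,186),(396,460),(83,337)]])
for i in range(4):
    d=q[(i+1)%4]-q[i]; print('edge',np.hypot(*d),np.degrees(np.arctan2(d[1],d[0])))
sh=onz(a,*c2(293,260),60); print('screw mean',q.mean(0),'shoulder',sh)
# star
top=onz(a,*c1(172,161),80); print('top',top)
hexp=[(176,93),(235,125),(232,190),(170,228),(112,195),(115,128)]
H=np.array([onz(a,*c1(*p),80)[:2] for p in hexp]); print('hexc',H.mean(0),np.degrees(np.arctan2(*(H-H.mean(0)).T[::-1]))%60)
for p in [(337,118),(201,320),(95,102)]:
    t=onz(a,*c1(*p),9)-top; print('arm',np.hypot(*t[:2]),np.degrees(np.arctan2(t[1],t[0]))%120)
print('tip top->px',(proj(a,[*sh[:2],132])-[285,120])*5)
print('side proj tip',proj(b,[*sh[:2],132]),'shoulder',proj(b,sh),'star top',proj(b,[*H.mean(0),80]))
E
```

```text
edge 169.94980499340096 -109.9990264838926
edge 150.1756613197387 160.1761247362283
edge 170.24599214998838 70.07638953836314
edge 150.39913556179386 -19.93691451084917
screw mean [ 513.73434947 -180.25525975] shoulder [ 513.68725169 -179.78548283   60.        ]
top [510.97089828 280.39717762  80.        ]
hexc [511.49042601 279.86556906] [ 0.15464272  1.57410847  4.25395982 59.59537169  2.0124705   2.97272326]
arm 61.51215494450214 58.9120120589507
arm 61.153663286337924 57.98624019565875
arm 62.351490250697196 57.28439013742607
tip top->px [332.20236007 240.59150213]
side proj tip [287.52695464 130.70990174] shoulder [286.86510201 153.175615  ] star top [202.20049059 241.5270501 ]
```

The crop confirms it. The left star, with its top at crop (172,161), has teeth; the right one at (615,275) has a plain narrow bore. The base x axis is at about -20°, with the shaft at (514,-180). The star is at (511,280), yaw about 29° mod 60. I swing the arm over to the star.

Request:
arm_command(
  deltas=[
    {"tx": 60, "ty": -5.5, "wz": -0.097, "hand": 85},
    {"tx": 60, "ty": -5.5, "wz": -0.097},
    {"tx": 60, "ty": -5.5, "wz": -0.097},
    {"tx": 59, "ty": -5.5, "wz": -0.097},
    {"tx": 59, "ty": -5.5, "wz": -0.097},
    {"tx": 59, "ty": -5.5, "wz": -0.097},
    {"tx": 58, "ty": -5, "wz": -0.097},
    {"tx": 58, "ty": -5, "wz": -0.097},
  ],
)

```text
schema error: expected keys hand, tx, ty, tz, wx, wy, wz
```

Request:
arm_command(
  deltas=[
    {"tx": 58, "ty": -5, "wz": -0.097},
    {"tx": 58, "ty": -5, "wz": -0.097},
    {"tx": 57, "ty": -5, "wz": -0.097},
    {"tx": 57, "ty": -5, "wz": -0.097},
    {"tx": 57, "ty": -5, "wz": -0.097},
    {"tx": 57, "ty": -5, "wz": -0.097},
    {"tx": 57, "ty": -5, "wz": -0.097},
    {"tx": 40, "ty": -4, "wz": -0.07},
  ],
)

```text
schema error: expected keys hand, tx, ty, tz, wx, wy, wz
```

All keys are required in each row.

Request:
arm_command(
  deltas=[
    {"hand": 85, "tx": 60, "ty": -5.5, "tz": 0, "wx": 0, "wy": 0, "wz": -0.097},
    {"hand": 85, "tx": 60, "ty": -5.5, "tz": 0, "wx": 0, "wy": 0, "wz": -0.097},
    {"hand": 85, "tx": 60, "ty": -5.5, "tz": 0, "wx": 0, "wy": 0, "wz": -0.097},
    {"hand": 85, "tx": 59, "ty": -5.5, "tz": 0, "wx": 0, "wy": 0, "wz": -0.097},
    {"hand": 85, "tx": 59, "ty": -5.5, "tz": 0, "wx": 0, "wy": 0, "wz": -0.097},
    {"hand": 85, "tx": 59, "ty": -5.5, "tz": 0, "wx": 0, "wy": 0, "wz": -0.097},
    {"hand": 85, "tx": 58, "ty": -5, "tz": 0, "wx": 0, "wy": 0, "wz": -0.097},
    {"hand": 85, "tx": 58, "ty": -5, "tz": 0, "wx": 0, "wy": 0, "wz": -0.097},
  ],
)

```text
clock: 1.1
eef_pos: [538.8, -273.9, 230.9]
tcp_rot: [-3.141, -0.0, 1.104]
contact_force: [-0.6, 0.0, 0.0]
opening: 0.994
grasp_force: 0.0
```

Request:
arm_command(
  deltas=[
    {"hand": 85, "tx": 58, "ty": -5, "tz": 0, "wx": 0, "wy": 0, "wz": -0.097},
    {"hand": 85, "tx": 58, "ty": -5, "tz": 0, "wx": 0, "wy": 0, "wz": -0.097},
    {"hand": 85, "tx": 58, "ty": -5, "tz": 0, "wx": 0, "wy": 0, "wz": -0.097},
    {"hand": 85, "tx": 57, "ty": -5, "tz": 0, "wx": 0, "wy": 0, "wz": -0.097},
    {"hand": 85, "tx": 57, "ty": -5, "tz": 0, "wx": 0, "wy": 0, "wz": -0.097},
    {"hand": 85, "tx": 57, "ty": -5, "tz": 0, "wx": 0, "wy": 0, "wz": -0.097},
    {"hand": 85, "tx": 57, "ty": -5, "tz": 0, "wx": 0, "wy": 0, "wz": -0.097},
    {"hand": 85, "tx": 40, "ty": -4, "tz": 0, "wx": 0, "wy": 0, "wz": -0.07},
  ],
)

```text
clock: 2.1
eef_pos: [561.9, 159.1, 230.9]
tcp_rot: [-3.141, -0.0, 1.854]
contact_force: [0.9, -0.6, 0.9]
opening: 1.001
grasp_force: 0.0
```

Request:
arm_command(
  deltas=[
    {"hand": 85, "tx": 45, "ty": -5, "tz": 0, "wx": 0, "wy": 0, "wz": 0},
    {"hand": 85, "tx": 45, "ty": -5, "tz": 0, "wx": 0, "wy": 0, "wz": 0},
    {"hand": 85, "tx": 40, "ty": -5, "tz": 0, "wx": 0, "wy": 0, "wz": -0.11},
    {"hand": 85, "tx": 0, "ty": 0, "tz": 0, "wx": 0, "wy": 0, "wz": -0.11},
    {"hand": 85, "tx": 0, "ty": 0, "tz": 0, "wx": 0, "wy": 0, "wz": 0},
  ],
)

```text
clock: 2.72
eef_pos: [512.0, 278.0, 231.0]
tcp_rot: [-3.141, 0.0, 2.07]
contact_force: [-1.1, -0.1, -0.2]
opening: 0.995
grasp_force: 0.0
```

```bash
python3 - <<'E'
from h import *
import pickle
f=grab('wrist','w1.png');pickle.dump(f,open('w1.pkl','wb'))
s=r.sense();print(s['eef_pos'],s['tcp_rot'],s['qpos'],ray(f,256,192),proj(f,[511,280,80]))
E
```

```text
[512.25833113 277.57582232 230.99821883] [-3.14099712e+00  8.61883486e-05  2.06773203e+00] [ 4.94054700e-01  2.88202467e-01  1.72615326e+00 -9.72940378e-05
  1.12783221e+00 -2.83925135e-03] (array([475.04683181, 346.22695673, 372.67849922]), array([ 0.15440181, -0.25748491, -0.95397095])) [251.60322337 173.82433964]
```

View pics/w1.png

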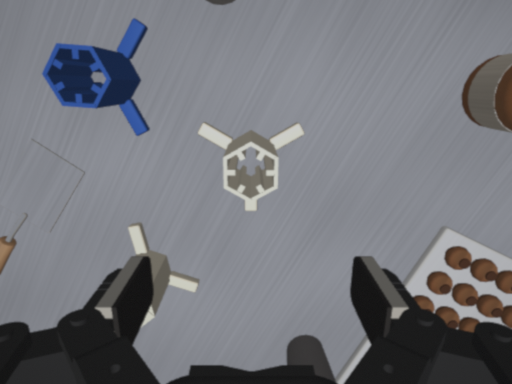

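The wrist view shows the splined star's top face centred at about (251,171), with corners at (250,141), (278,155), (277,189), (251,202), (223,187) and (224,156). The fingers line up with its left and right flats.

```bash
python3 - <<'E'
from h import *
import pickle
f=pickle.load(open('w1.pkl','rb'))
# corner refinement on white mask of the top face
g=f['image'].astype(int).min(2)
m=np.uint8(g>200)*255; m[:130]=0;m[204:]=0;m[:,:215]=0;m[:,285:]=0
h=cv2.convexHull(cv2.findNonZero(m)); 
ap=h[:,0,:].astype(float)
print(len(ap), ap.min(0),ap.max(0),cv2.approxPolyDP(h,5,True)[:,0].tolist())
H=np.array([onz(f,*p,80)[:2] for p in [(250,141),(278,155),(277,189),(251,202),(223,187),(224,156)]])
d=H-H.mean(0);a=np.degrees(np.arctan2(d[:,1],d[:,0]))
print(H.mean(0),np.hypot(*d.T),a%60)
c=H.mean(0)
tips=[(202,127),(301,128),(251,209)]
for p in tips:
  t=onz(f,*p,10)[:2]-c;print(np.hypot(*t),np.degrees(np.arctan2(t[1],t[0]))%120)
E
```

```text
8 [215. 132.] [284. 140.] [[284, 134], [227, 140], [215, 132]]
[509.41551035 280.8970678 ] [27.21813123 28.11099707 28.11304238 27.64297823 27.90864281 26.91672649] [59.43836505  1.21791328 55.30874465 59.46529756 57.71738942 56.5507765 ]
59.230428423054725 57.426819841729866
60.15381226641783 58.09088257083822
60.20301876398482 58.83751683015359
```

Request:
arm_command(
  deltas=[
    {"hand": 85, "tx": 4, "ty": -1, "tz": 45, "wx": 0, "wy": 0, "wz": 0},
    {"hand": 85, "tx": 0, "ty": 0, "tz": 50, "wx": 0, "wy": 0, "wz": 0},
    {"hand": 85, "tx": 0, "ty": 0, "tz": 50, "wx": 0, "wy": 0, "wz": 0},
    {"hand": 85, "tx": 0, "ty": 0, "tz": 35, "wx": 0, "wy": 0, "wz": 0},
    {"hand": 85, "tx": 0, "ty": 0, "tz": 15, "wx": 0, "wy": 0, "wz": 0},
    {"hand": 85, "tx": 0, "ty": 0, "tz": 0, "wx": 0, "wy": 0, "wz": 0},
  ],
)

```text
clock: 3.52
eef_pos: [509.6, 280.2, 35.9]
tcp_rot: [-3.14, 0.0, 2.068]
contact_force: [-0.3, 0.3, 0.0]
opening: 0.999
grasp_force: 0.0
```

Request:
arm_command(
  deltas=[
    {"hand": 35, "tx": 0, "ty": 0, "tz": 0, "wx": 0, "wy": 0, "wz": 0},
    {"hand": 35, "tx": 0, "ty": 0, "tz": 0, "wx": 0, "wy": 0, "wz": 0},
    {"hand": 35, "tx": 0, "ty": 0, "tz": 0, "wx": 0, "wy": 0, "wz": 0},
    {"hand": 35, "tx": 0, "ty": 0, "tz": 0, "wx": 0, "wy": 0, "wz": 0},
    {"hand": 35, "tx": 0, "ty": 0, "tz": 0, "wx": 0, "wy": 0, "wz": 0},
    {"hand": 35, "tx": 0, "ty": 0, "tz": 0, "wx": 0, "wy": 0, "wz": 0},
    {"hand": 35, "tx": 0, "ty": 0, "tz": 0, "wx": 0, "wy": 0, "wz": 0},
    {"hand": 35, "tx": 0, "ty": 0, "tz": 0, "wx": 0, "wy": 0, "wz": 0},
  ],
  squeeze=60,
)

```text
clock: 4.53
eef_pos: [510.5, 281.1, 37.9]
tcp_rot: [3.139, 0.0, 2.07]
contact_force: [-0.5, -1.0, 6.0]
opening: 0.554
grasp_force: 63.0
```

Gripped at about 47 mm. Now lift and swing to the shaft.

Request:
arm_command(
  deltas=[
    {"hand": 35, "tx": 0, "ty": 0, "tz": -25, "wx": 0, "wy": 0, "wz": 0},
    {"hand": 35, "tx": 0, "ty": 0, "tz": -50, "wx": 0, "wy": 0, "wz": 0},
    {"hand": 35, "tx": 0, "ty": 0, "tz": -50, "wx": 0, "wy": 0, "wz": 0},
    {"hand": 35, "tx": 0, "ty": 0, "tz": -40, "wx": 0, "wy": 0, "wz": 0},
    {"hand": 35, "tx": 0, "ty": 0, "tz": -10, "wx": 0, "wy": 0, "wz": 0},
    {"hand": 35, "tx": -30, "ty": -3, "tz": 0, "wx": 0, "wy": 0, "wz": 0.053},
    {"hand": 35, "tx": -50, "ty": -6.5, "tz": 0, "wx": 0, "wy": 0, "wz": 0.09},
    {"hand": 35, "tx": -50, "ty": -6.5, "tz": 0, "wx": 0, "wy": 0, "wz": 0.09},
  ],
)

```text
clock: 5.52
eef_pos: [548.0, 154.6, 209.9]
tcp_rot: [-3.14, 0.0, 1.835]
contact_force: [0.4, -0.3, -2.6]
opening: 0.556
grasp_force: 63.1
```

Request:
arm_command(
  deltas=[
    {"hand": 35, "tx": -50, "ty": -6.5, "tz": 0, "wx": 0, "wy": 0, "wz": 0.09},
    {"hand": 35, "tx": -50, "ty": -6.5, "tz": 0, "wx": 0, "wy": 0, "wz": 0.09},
    {"hand": 35, "tx": -50, "ty": -6.5, "tz": 0, "wx": 0, "wy": 0, "wz": 0.09},
    {"hand": 35, "tx": -50, "ty": -6.5, "tz": 0, "wx": 0, "wy": 0, "wz": 0.09},
    {"hand": 35, "tx": -50, "ty": -6.5, "tz": 0, "wx": 0, "wy": 0, "wz": 0.09},
    {"hand": 35, "tx": -40, "ty": -5, "tz": 0, "wx": 0, "wy": 0, "wz": 0.08},
    {"hand": 35, "tx": 0, "ty": 0, "tz": 0, "wx": 0, "wy": 0, "wz": 0},
  ],
)

```text
clock: 6.4
eef_pos: [523.7, -134.3, 209.9]
tcp_rot: [-3.139, 0.001, 1.303]
contact_force: [0.2, 0.5, -3.0]
opening: 0.555
grasp_force: 62.9
```

Request:
arm_command(
  deltas=[
    {"hand": 35, "tx": -30, "ty": 1.5, "tz": 0, "wx": 0, "wy": 0, "wz": 0},
    {"hand": 35, "tx": -16.5, "ty": 1, "tz": 0, "wx": 0, "wy": 0, "wz": 0.081},
    {"hand": 35, "tx": 0, "ty": 0, "tz": 0, "wx": 0, "wy": 0, "wz": 0},
  ],
)

```text
clock: 6.78
eef_pos: [515.2, -177.7, 210.3]
tcp_rot: [-3.14, -0.0, 1.226]
contact_force: [-0.4, -0.2, -3.3]
opening: 0.558
grasp_force: 62.9
```

```bash
python3 - <<'E'
from h import *
f=grab('wrist');g=grab('side');s=r.sense();p=s['eef_pos'];print(p,s['tcp_rot'])
w=f['image'][:,:,::-1].copy()
c=g['image'][:,:,::-1]
c=cv2.resize(c[60:200,225:365],(384,384),interpolation=cv2.INTER_CUBIC)
cv2.imwrite('pics/w2.png',np.hstack([w[:,60:452],c]))
b=[p[0],p[1],p[2]-37]
S=lambda q:(np.array(q)-[225,60])*384/140+[392,0]
print('star bottom axis, side crop',S(proj(g,b)),'top',S(proj(g,[p[0],p[1],p[2]+43])),'tip',S(proj(g,[513.7,-180,132])),S(proj(g,[513.7,-180,60])))
print('wrist: tip',proj(f,[513.7,-180,132])-[60,0],'shoulder',proj(f,[513.7,-180,60])-[60,0])
import pickle;pickle.dump((f,g),open('w2.pkl','wb'))
E
```

```text
[ 515.50994779 -176.93764988  210.59739784] [-3.14043501e+00 -4.55313183e-04  1.22762932e+00]
star bottom axis, side crop [561.77432528 157.46514446] top [563.90136835  82.01333249] tip [563.57604689 193.85610783] [561.75879951 255.47190514]
wrist: tip [190.34631015 207.75074002] shoulder [190.67803927 179.59943671]
```

View pics/w2.png

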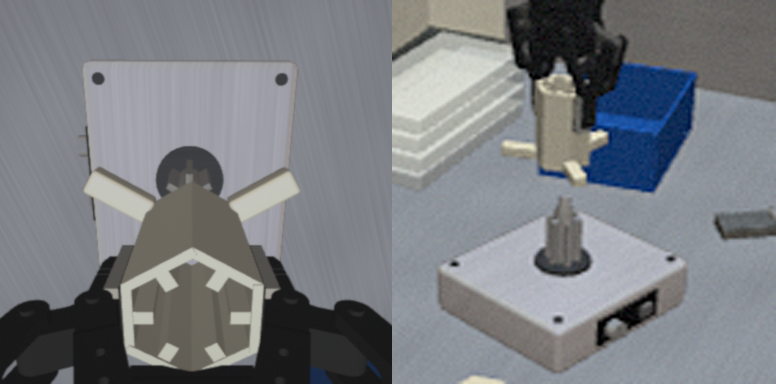

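The wrist view shows the star centred over the base and square to it. The side view shows the bore above the shaft tip at (565,197). I shift by 3 mm and lower to just above the teeth.

Request:
arm_command(
  deltas=[
    {"hand": 35, "tx": -3.4, "ty": -0.7, "tz": 5, "wx": 0, "wy": 0, "wz": 0},
    {"hand": 35, "tx": 0, "ty": 0, "tz": 20, "wx": 0, "wy": 0, "wz": 0},
    {"hand": 35, "tx": 0, "ty": 0, "tz": 15, "wx": 0, "wy": 0, "wz": 0},
    {"hand": 35, "tx": 0, "ty": 0, "tz": 10, "wx": 0, "wy": 0, "wz": 0},
    {"hand": 35, "tx": 0, "ty": 0, "tz": 7, "wx": 0, "wy": 0, "wz": 0},
    {"hand": 35, "tx": 0, "ty": 0, "tz": 0, "wx": 0, "wy": 0, "wz": 0},
  ],
)

```text
clock: 7.62
eef_pos: [513.7, -180.8, 153.9]
tcp_rot: [-3.141, -0.0, 1.226]
contact_force: [-0.3, -0.3, -3.1]
opening: 0.555
grasp_force: 62.9
```

Request:
arm_command(
  deltas=[
    {"hand": 35, "tx": 0, "ty": 0, "tz": 4, "wx": 0, "wy": 0, "wz": 0},
    {"hand": 35, "tx": 0, "ty": 0, "tz": 4, "wx": 0, "wy": 0, "wz": 0},
    {"hand": 35, "tx": 0, "ty": 0, "tz": 3, "wx": 0, "wy": 0, "wz": 0},
    {"hand": 35, "tx": 0, "ty": 0, "tz": 3, "wx": 0, "wy": 0, "wz": 0},
    {"hand": 35, "tx": 0, "ty": 0, "tz": 3, "wx": 0, "wy": 0, "wz": 0},
    {"hand": 35, "tx": 0, "ty": 0, "tz": 0, "wx": 0, "wy": 0, "wz": 0},
  ],
)

```text
clock: 8.38
eef_pos: [513.7, -180.8, 137.0]
tcp_rot: [-3.141, 0.0, 1.226]
contact_force: [-0.4, -0.1, -2.3]
opening: 0.552
grasp_force: 62.9
```

Meshed: the underside is about 10 mm below the tooth tops and there is no load. Continue down.

Request:
arm_command(
  deltas=[
    {"hand": 35, "tx": 0, "ty": 0, "tz": 6, "wx": 0, "wy": 0, "wz": 0},
    {"hand": 35, "tx": 0, "ty": 0, "tz": 8, "wx": 0, "wy": 0, "wz": 0},
    {"hand": 35, "tx": 0, "ty": 0, "tz": 8, "wx": 0, "wy": 0, "wz": 0},
    {"hand": 35, "tx": 0, "ty": 0, "tz": 8, "wx": 0, "wy": 0, "wz": 0},
    {"hand": 35, "tx": 0, "ty": 0, "tz": 4, "wx": 0, "wy": 0, "wz": 0},
    {"hand": 35, "tx": 0, "ty": 0, "tz": 2, "wx": 0, "wy": 0, "wz": 0},
    {"hand": 35, "tx": 0, "ty": 0, "tz": 0, "wx": 0, "wy": 0, "wz": 0},
  ],
)

```text
clock: 9.25
eef_pos: [513.9, -180.9, 101.2]
tcp_rot: [3.142, 0.0, 1.226]
contact_force: [-0.3, 0.1, -2.4]
opening: 0.56
grasp_force: 62.9
```

Request:
arm_command(
  deltas=[
    {"hand": 35, "tx": 0, "ty": 0, "tz": 1.5, "wx": 0, "wy": 0, "wz": 0},
    {"hand": 35, "tx": 0, "ty": 0, "tz": 1.5, "wx": 0, "wy": 0, "wz": 0},
    {"hand": 35, "tx": 0, "ty": 0, "tz": 1, "wx": 0, "wy": 0, "wz": 0},
    {"hand": 35, "tx": 0, "ty": 0, "tz": 0, "wx": 0, "wy": 0, "wz": 0},
  ],
)

```text
clock: 9.75
eef_pos: [513.9, -180.9, 97.9]
tcp_rot: [3.141, -0.0, 1.226]
contact_force: [-2.5, 1.7, 4.7]
opening: 0.554
grasp_force: 63.8
```

Contact at TCP z 97.9, exactly 60 mm above the grasp height, so the star is home. Release and retreat.

Request:
arm_command(
  deltas=[
    {"hand": 60, "tx": 0, "ty": 0, "tz": 0, "wx": 0, "wy": 0, "wz": 0},
    {"hand": 75, "tx": 0, "ty": 0, "tz": 0, "wx": 0, "wy": 0, "wz": 0},
    {"hand": 85, "tx": 0, "ty": 0, "tz": 0, "wx": 0, "wy": 0, "wz": 0},
    {"hand": 85, "tx": 0, "ty": 0, "tz": 0, "wx": 0, "wy": 0, "wz": 0},
    {"hand": 85, "tx": 0, "ty": 0, "tz": 0, "wx": 0, "wy": 0, "wz": 0},
    {"hand": 85, "tx": 0, "ty": 0, "tz": 0, "wx": 0, "wy": 0, "wz": 0},
  ],
)

```text
clock: 10.5
eef_pos: [513.8, -180.9, 97.3]
tcp_rot: [-3.142, -0.0, 1.226]
contact_force: [-0.4, -0.8, -0.4]
opening: 0.993
grasp_force: 0.0
```

Request:
arm_command(
  deltas=[
    {"hand": 85, "tx": 0, "ty": 0, "tz": -10, "wx": 0, "wy": 0, "wz": 0},
    {"hand": 85, "tx": 0, "ty": 0, "tz": -30, "wx": 0, "wy": 0, "wz": 0},
    {"hand": 85, "tx": 0, "ty": 0, "tz": -40, "wx": 0, "wy": 0, "wz": 0},
    {"hand": 85, "tx": 0, "ty": 0, "tz": -40, "wx": 0, "wy": 0, "wz": 0},
    {"hand": 85, "tx": 0, "ty": 0, "tz": -20, "wx": 0, "wy": 0, "wz": 0},
    {"hand": 85, "tx": 0, "ty": 0, "tz": 0, "wx": 0, "wy": 0, "wz": 0},
  ],
)

```text
clock: 11.25
eef_pos: [514.8, -181.2, 239.4]
tcp_rot: [3.138, -0.0, 1.226]
contact_force: [0.0, -0.4, -1.2]
opening: 0.998
grasp_force: 0.0
```

```bash
python3 - <<'E'
from h import *
f=grab('wrist');g=grab('side')
w=f['image'][:,:,::-1]
c=cv2.resize(g['image'][:,:,::-1][60:200,225:365],(384,384),interpolation=cv2.INTER_CUBIC)
cv2.imwrite('pics/w3.png',np.hstack([w[:,60:452],c]))
S=lambda q:(np.array(q)-[225,60])*384/140+[392,0]
print('home: top face',S(proj(g,[513.7,-180,140])),proj(f,[513.7,-180,140])-[60,0],'foot',S(proj(g,[513.7,-180,60])),r.sense()['contact_force'])
E
```

```text
home: top face [563.78453804 186.786983  ] [188.62178256 193.47363914] foot [561.75879951 255.47190514] [-0.20913775  0.00950387 -0.78379333]
```

View pics/w3.png

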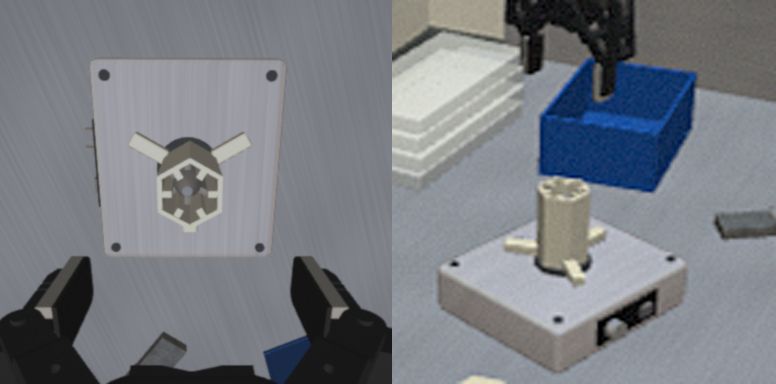

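The star stands upright on the shoulder. Its top face is at side crop (563,186), against a predicted (564,187), and the gripper is clear.

```bash
python3 -c "
from rig import r
print(r.sign_off())"
```

```text
the job is handed in; nothing more can be done
None
```

The splined star sits fully home on the shoulder, upright and released, with the spare star left untouched, and the job was handed in at about 11 s.

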